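# Shut the ticket cabinet

### The arm

A 6-joint arm with a two-finger parallel gripper is mounted at the origin on the work surface. World frame = base frame: x ahead of the robot, y to its left, z up, the work surface at z = 0. Lengths are in m, angles in rad, forces in N, time in s.
With the tool pointing down it reaches from about 0.425 to 0.95 m from the base axis. Payload 3.5 kg.
Tool frame: the origin (TCP) lies at the very end of the fingers, on their centre line; the grasp point (between the pads) lies 19 mm behind it (ctrl.pinch_z is the distance from the TCP to the grasp point, in m); z points along the fingers, y is the line along which they close (so a half turn about z gives the same grasp; the last joint's range is limited). The gripper opens to 85 mm and grips with 20 to 120 N. Pads are 22 mm wide; open, the fingers measure 114 mm over their backs; the gripper's body (76 mm by 85 mm) begins 54 mm behind the grasp point. The pads swing forward as they close: fully open they stand 13 mm farther back than shut.
Start: joints at [1.163, 0.286, 1.577, -0, 1.279, -0.15], TCP at [0.172, 0.653, 0.198] pointing down, gripper open.
Joint ranges: [-2.77, 2.77], [-0.9, 2.22], [0.21, 2.48], [-1.53, 4.67], [0.24, 2.81], [-2.84, 2.84]. Speed limits (rad/s): [2.79, 2.79, 3.14, 3.14, 3.14, 3.14].

### API

Orientations are given as a unit quaternion [x, y, z, w].
In Python, from plant import ctrl gives the robot as it stands. The module is installed in compiled form; this text tells all that it offers.
- The arm moves only by the shell command python3 -m crank 'ROWS' [OPENING] [FORCE]. ROWS is JSON, a list of rows, each a list of 6 numbers: the shift along the tool's x, y, z in cm, then the turn, a rotation vector about the tool's x, y, z in rad. In form: [[tx, ty, tz, rx, ry, rz], ...]. A call has 1 to 10 rows; each row is the pose to reach, as a shift and turn from the pose commanded when the call began, along the tool's axes at that moment; what a row does not reach only later rows make up. A row lasts 1/10 s, in which the tool goes at most 50 mm and 8.59 degrees, less where a joint would pass 70% of its speed; a pose out of reach is approached as far as the arm can. A call with a gripper value outside its range is refused whole. OPENING is the opening, from 0 (shut) to 1 (fully open), set as the call begins (- or left out, the last holds). The fingers move at their own pace and stop on an object; FORCE is the grip in N (left out, the last holds). Time passes only in rows, so rows that repeat a pose let the fingers close. It gives the time, the measured TCP pose, the force, the opening and the grip force at its end, in the units of the state.
- ctrl.get_state(): the state, without advancing time (a new reading comes with each control period).
- ctrl.read_camera(name): name is "scene" or "top" or "wrist"; returns (picture, depth): 480x640x3 uint8, blue, green, red; 480x640 float32, m along the optical axis (not along the pixel's ray), 0 where there is no reading.
- ctrl.camera_info(name): a dict with "K" (3x3 intrinsics, pixels), "origin" and "orientation" of the camera in the world. Camera axes: x right, y down, z forward; pixel columns grow to the right and rows downward; lengths in m; the calibration is good to about 2 mm. The wrist camera is an equidistant fisheye: a pixel r from the principal point sees the ray r / f radians off the axis. A picture is of the moment at which its call begins: read the wrist's pose just before it. camera_info takes no time and is no camera call; for the wrist camera it gives the pose at the moment of the call.
- ctrl.sign_off(): hands the job in; it is judged then, once.
The state is a dict: "time": time; "qpos": joint angles; "dq": joint speeds; "joint_efforts": joint torques, N m; "eef_pos": TCP position; "tcp_rot": TCP orientation; "contact_force": force on the tool from outside, world axes, zero at the start; "wrist_torque": the same for the moment, N m; "opening": opening from 0.0 (shut) to 1.0 (fully open); "finger_force": force on a finger pad.
Only numpy, scipy, OpenCV 4.12 (cv2) and the standard library are available. Lean on these libraries where they do the work, as an engineer would, in place of code of your own. Each camera call takes 0.05 s, during which the arm holds its last target. There are 200 camera calls.

### The job

Shut the little grey ticket cabinet on the counter: with the fingertips, first push its sliding card tray fully home, and only then push the side-hinged door round until it is fully shut. Only push: do not pinch the tray front or the door between the fingers, and leave the hand stamp, the tape roll and the envelopes where they are.

Things in the scene. Friction and masses are not known exactly. Their poses are not given: they have to be found in the camera images.
- cabinet: low grey steel cabinet fixed to the counter, 200 mm deep (its +x), 172 mm wide (y), 90 mm high, turned about the vertical by up to 20 degrees. Origin: middle of the lower edge of its open front, at counter height; +x points into the cabinet, away from the robot, +y to the left, z up. Walls 8 mm; nothing stands on its roof.
- tray (a joint): how far the card tray stands out of the cabinet, in m: 0 = fully home (its front is then flush with the front of the cabinet, x = 0 in the cabinet's frame, and it meets a stop), up to 0.12. It slides along the cabinet's x axis with about 1.5 N of friction and stays where it is left.
- tray_front (a point): middle of the outer face of the tray's front panel, 45 mm above the counter; moves with the tray. The panel is 150 mm wide and 66 mm high (12 to 78 mm above the counter), plain, without a handle, centred across the cabinet. It is 10 mm thick; firm contact of the fingers on its outer and inner faces at once counts as pinching. At the start it stands out 45 to 95 mm.
- door (a joint): opening angle of the door in rad: 0 = fully shut, lying against the cabinet's front (it meets a stop there); about 1.57 = standing straight out towards the robot; up to 2.05. It starts at 1.65 to 1.95. The stiff hinge (about 0.06 N m) leaves it where it is put; it has no spring or latch.
- door_hinge (a point): point on the door's vertical hinge axis, 46 mm above the counter, in the plane of the cabinet's front, 84 mm to the left (+y) of its middle. Seen from above, the door turns clockwise as it opens and counter-clockwise as it shuts.
- door_edge (a point): corner of the door's free edge and outer face, 46 mm above the counter. Door: plain panel without handle, 168 mm long from the hinge axis, 12 mm thick, 3 to 89 mm above the counter; inner face in line with the hinge axis, outer face 12 mm out. Shut, the outer face looks to the cabinet's -x; open, to the left: the side to push. Fingers firmly on both faces count as pinching
- stamp: wooden hand stamp standing upright, 34 mm across, 74 mm high, to the right of the cabinet; loose. Origin: centre of its underside
- tape_roll: brown roll of packing tape lying flat, 96 mm across with a 60 mm hole, 25 mm high, right of and nearer than the cabinet; loose. Origin: centre of its underside
- envelopes: stack of white envelopes, 160 x 110 x 40 mm, to the left of the cabinet; loose. Origin: centre of its underside
Mind the look-alikes: they are no part of the job. Of the things that look like the stamp, take the one that is farthest from the robot's base at the start.

How it is judged:
On the way, in this order (a step that is already met when the one before it is completed fails the run):
1. the tray is fully home (within 5 mm) while the door still stands open (value of joint tray below 0.005 m and value of joint door above 0.8 rad), for 0.2 s.
2. the door is shut (within 0.04 rad) (value of joint door below 0.04 rad), for 0.2 s.
At the end, for the whole second after the job is handed in: The tray is home within 5 mm and the door shut within 0.04 rad (7 mm at its free edge), both at rest; stamp, tape roll and envelopes are within 30 mm of where they stood, and the stamp is upright (value of joint tray below 0.005 m and value of joint door below 0.04 rad and velocity of joint door between -0.05 and 0.05 rad/s and velocity of joint tray between -0.01 and 0.01 m/s and distance of each of stamp, tape_roll, envelopes from where it was at the start of the episode below 0.03 m and angle between stamp's own z axis and vertical below 0.3 rad); the robot touches nothing.
It fails at once if the door is swung against the tray while that still stands out more than 30 mm (value of joint door below 1.15 rad and value of joint tray above 0.03 m).
It fails at once if the tray front is pinched between the fingers (more than 3 N on both its faces) (contact force between the fingers and tray_c0 above 3 N and contact force between the fingers and tray_c1 above 3 N).
It fails at once if the door is pinched between the fingers (more than 3 N on both its faces) (contact force between the fingers and door_c0 above 3 N and contact force between the fingers and door_c1 above 3 N).
It fails at once if the stamp, tape roll or envelopes are moved or lifted by more than 30 mm, or the stamp is tipped (distance of any of stamp, tape_roll, envelopes from where it was at the start of the episode above 0.03 m or angle between stamp's own z axis and vertical above 0.3 rad).
It also fails if it takes over 48 s, if anything falls off the work surface, if the arm or the gripper's body presses on something with over 40 N, if the wrist force passes 120 N, or if a joint passes its speed limit or range.

## Working session

There is one attempt and no reset: what is moved stays moved. The work goes in short steps, Python scripts to look and compute and a shell command to move; the robot and the scene stay as the last step left them, time stands still between calls to the robot, and variables do not carry over. Pictures are saved under pics/ and viewed, at most 10 in all, crops included, and the job is handed in when it is done.

```bash
mkdir -p pics; cat > h.py <<'E'
import numpy as np, cv2
from plant import ctrl
from scipy.spatial.transform import Rotation as R
def cloud(name):
    im,d=ctrl.read_camera(name); c=ctrl.camera_info(name); K=np.array(c["K"])
    v,u=np.mgrid[0:480,0:640]
    P=np.stack([(u-K[0,2])/K[0,0]*d,(v-K[1,2])/K[1,1]*d,d],-1)
    o=np.array(c["orientation"]); Rm=R.from_quat(o).as_matrix() if o.size==4 else o
    W=P@Rm.T+np.array(c["origin"]); W[d==0]=np.nan
    return im,W
E
python3 - <<'E'
from h import *
s=ctrl.get_state(); print(s)
for n in("top","scene"):
    im,W=cloud(n); cv2.imwrite(f"pics/{n}0.png",im); np.save(n+"0.npy",W); print(ctrl.camera_info(n))
E
```

```text
{'time': 0.0, 'qpos': array([ 1.16299590e+00,  2.87196934e-01,  1.57817478e+00, -9.52886750e-06,
        1.27863667e+00, -1.49997343e-01]), 'dq': array([ 1.88172146e-03,  1.16984395e-04,  3.26661614e-05, -1.13607150e-03,
        4.18617052e-04,  2.75597648e-04]), 'joint_efforts': array([ 2.53827766e-04, -4.05986416e+01, -2.92622441e+01, -1.39540898e-04,
        5.99164676e-03, -6.66485363e-06]), 'eef_pos': array([0.17176951, 0.65200921, 0.19702765]), 'tcp_rot': array([ 1.28543413e-01,  9.91703147e-01, -1.16244675e-03, -3.28137004e-04]), 'contact_force': array([-0.30909654, -0.14542996,  0.40957195]), 'wrist_torque': array([ 0.01605415, -0.0052837 ,  0.00646981]), 'finger_force': 0.0, 'opening': 0.9996712655833089}
{'K': array([[575.68371925,   0.        , 313.72798842],
       [  0.        , 575.68371925, 241.05247822],
       [  0.        ,   0.        ,   1.        ]]), 'origin': array([0.46254963, 0.00842741, 1.24385065]), 'orientation': array([ 0.70823651, -0.70509649,  0.02076165, -0.02844171])}
{'K': array([[498.33156265,   0.        , 316.4150457 ],
       [  0.        , 498.33156265, 228.56847174],
       [  0.        ,   0.        ,   1.        ]]), 'origin': array([ 0.86437287, -0.46202504,  0.80931968]), 'orientation': array([ 0.91160637,  0.27107934, -0.08548946, -0.29695349])}
```

View pics/top0.png

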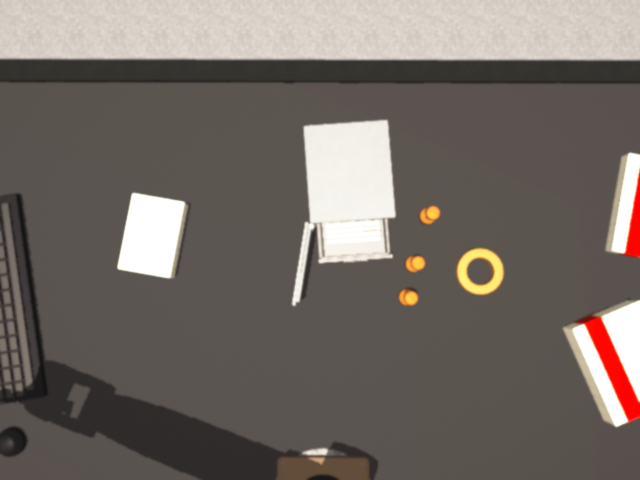

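View pics/scene0.png

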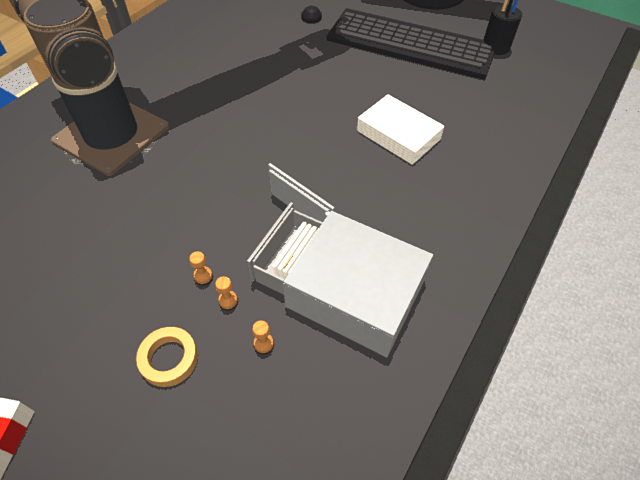

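The top view shows the cabinet roof with corners (305,126), (387,121), (394,216), (310,222). The door runs from (310,224) to its free edge at (296,303), and the tray front runs from (319,262) to (392,256). The stamps are at right: (431,214), (416,264) and (409,298). The tape is at (480,271) and the envelopes at (152,235).

```bash
cat > m.py <<'E'
from h import *
import sys
W=np.load("top0.npy"); z=W[...,2]
c=ctrl.camera_info("top");K=np.array(c["K"]);Rm=R.from_quat(c["orientation"]).as_matrix();o=np.array(c["origin"])
def ray(u,v,h):
    d=Rm@np.array([(u-K[0,2])/K[0,0],(v-K[1,2])/K[1,1],1]); return o+d*(h-o[2])/d[2]
m=np.zeros(z.shape,bool); m[110:232,295:405]=1
m&=(abs(z-.09)<.008)
# keep the roof blob only (erode off the door top)
m8=cv2.morphologyEx(m.astype(np.uint8),cv2.MORPH_OPEN,np.ones((15,15)))
v,u=np.nonzero(m8)
P=np.array([ray(a,b,.09)[:2] for a,b in zip(u,v)])
r=cv2.minAreaRect(P.astype(np.float32)*1000);print("roof",r,np.median(z[m]))
b=cv2.boxPoints(r)/1000;print(b.round(4))
print("pix corners",[ray(*p,.09)[:2].round(4) for p in [(305,126),(387,121),(394,216),(310,222)]])
print("tray top",[ray(*p,.078)[:2].round(4) for p in [(319,262),(392,256)]])
print("door",[ray(*p,.089)[:2].round(4) for p in [(310,224),(296,303)]])
for n,p,h in[("s1",(433,213),.074),("s2",(418,263),.074),("s3",(411,297),.074),("tape",(480,271),.025)]:print(n,ray(*p,h)[:2].round(3))
E
python3 m.py; python3 - <<'E'
import cv2
i=cv2.imread('pics/top0.png')[205:315,280:425];cv2.imwrite('pics/crop0.png',cv2.resize(i,None,fx=5,fy=5,interpolation=cv2.INTER_CUBIC))
E
```

```text
roof ((684.425537109375, -48.659027099609375), (199.8543243408203, 171.54981994628906), 4.318446159362793) 0.08921579621839815
[[ 0.5783  0.0293]
 [ 0.5912 -0.1417]
 [ 0.7905 -0.1267]
 [ 0.7776  0.0444]]
pix corners [array([0.7779, 0.0401]), array([ 0.7886, -0.1269]), array([ 0.5942, -0.1401]), array([0.5814, 0.0289])]
tray top [array([0.5013, 0.0104]), array([ 0.5141, -0.1372])]
door [array([0.5774, 0.0289]), array([0.4189, 0.056 ])]
s1 [ 0.602 -0.222]
s2 [ 0.5  -0.19]
s3 [ 0.432 -0.176]
tape [ 0.486 -0.329]
```

View pics/crop0.png

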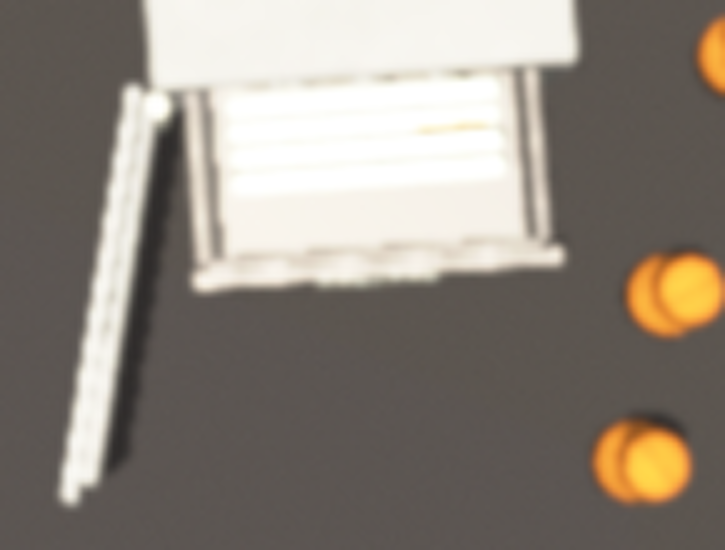

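The enlarged crop confirms the layout. The tray front runs from (197,285) to (563,257), the door's outer face is on the left, from (130,88) to (68,500), and the space in front of the tray is clear. The roof measures 200 x 172 mm at yaw 4.3°, so I can move.

```bash
cat > go.py <<'E'
# prints rows (cm, tool axes) for cabinet-frame or world targets
from h import *
import sys
F=np.array([.5848,-.0562]); A=np.radians(4.32)
def cab(x,y): return F+np.array([np.cos(A)*x-np.sin(A)*y,np.sin(A)*x+np.cos(A)*y])
s=ctrl.get_state(); p=s["eef_pos"]; T=R.from_quat(s["tcp_rot"])
print("pos",p.round(4),"T\n",T.as_matrix().round(3),"F",s["contact_force"].round(1),s["time"])
# args: x,y,z,yaw(tool y minus cabinet y, deg)[,w]
for a in sys.argv[1:]:
    a=a.split(","); x,y,z,yaw=map(float,a[:4]); q=np.array([x,y]) if len(a)>4 else cab(x,y)
    t=A+np.radians(yaw); yy=np.array([-np.sin(t),np.cos(t),0]); zz=np.array([0,0,-1.]); G=R.from_matrix(np.c_[np.cross(yy,zz),yy,zz])
    print("world",q.round(3),"row",(100*T.inv().apply(np.r_[q,z]-p)).round(1).tolist()+(T.inv()*G).as_rotvec().round(2).tolist())
E
python3 go.py .45,.45,.2,0,w  -.115,-.005,.2,0
```

```text
pos [0.1718 0.6521 0.1971] T
 [[-0.967  0.255 -0.001]
 [ 0.255  0.967 -0.002]
 [ 0.    -0.002 -1.   ]] F [-0.8  0.7  0.4] 0.1
world [0.45 0.45] row [-32.1, -12.4, -0.3, -0.0, -0.0, -0.33]
world [ 0.471 -0.07 ] row [-47.3, -62.2, -0.2, -0.0, -0.0, -0.33]
```

```bash
python3 -m crank '[[-4,-1.5,0,0,0,-0.04],[-8,-3,0,0,0,-0.08],[-12,-4.6,0,0,0,-0.12],[-16,-6.2,0,0,0,-0.16],[-20,-7.7,0,0,0,-0.2],[-24,-9.3,0,0,0,-0.24],[-28,-10.8,0,0,0,-0.28],[-32,-12.4,0,0,0,-0.33],[-33.2,-16.3,0,0,0,-0.33],[-34.4,-20.2,0,0,0,-0.33]]' 0 && python3 go.py -.115,-.005,.2,0 -.115,-.005,.04,0
```

```text
time: 1.1
eef_pos: [0.4538, 0.3678, 0.1973]
tcp_rot: [-0.036, 0.999, -0.0, -0.001]
contact_force: [-0.3, -0.2, 0.2]
opening: -0.001
finger_force: 0.0
pos [0.4538 0.3678 0.1973] T
 [[-0.997 -0.071 -0.001]
 [-0.071  0.997 -0.001]
 [ 0.002 -0.001 -1.   ]] F [-0.3 -0.2  0.2] 1.1
world [ 0.471 -0.07 ] row [1.5, -43.8, -0.2, -0.0, -0.0, -0.0]
world [ 0.471 -0.07 ] row [1.4, -43.8, 15.8, -0.0, -0.0, -0.0]
```

```bash
python3 -m crank '[[0.2,-4.5,0,0,0,0],[0.4,-9,0,0,0,0],[0.6,-13.5,0,0,0,0],[0.8,-18,0,0,0,0],[1,-22.5,0,0,0,0],[1.2,-27,0,0,0,0],[1.4,-31.5,0,0,0,0],[1.5,-36,0,0,0,0],[1.5,-40.5,0,0,0,0],[1.5,-43.8,0,0,0,0]]' && python3 -m crank '[[0,0,4,0,0,0],[0,0,8,0,0,0],[0,0,12,0,0,0],[0,0,15.5,0,0,0],[0,0,15.5,0,0,0]]' && python3 go.py -.08,-.005,.042,0 -.01,-.005,.042,0 && python3 - <<'E'
from h import *
im,W=cloud("scene");cv2.imwrite("pics/s1.png",im[100:400,130:530])
E
```

```text
time: 2.1
eef_pos: [0.4693, -0.0706, 0.1982]
tcp_rot: [-0.035, 0.999, -0.0, -0.0]
contact_force: [-0.0, -0.4, 0.1]
opening: 0.002
finger_force: 0.0
time: 2.6
eef_pos: [0.4647, -0.0665, 0.038]
tcp_rot: [-0.036, 0.999, 0.002, -0.006]
contact_force: [0.3, 0.9, -0.3]
opening: 0.0
finger_force: 0.0
pos [ 0.4647 -0.0665  0.038 ] T
 [[-0.997 -0.072 -0.012]
 [-0.072  0.997  0.004]
 [ 0.012  0.005 -1.   ]] F [ 0.3  0.9 -0.3] 2.6
world [ 0.505 -0.067] row [-4.1, -0.4, -0.5, 0.01, -0.01, -0.0]
world [ 0.575 -0.062] row [-11.1, -0.3, -0.5, 0.01, -0.01, -0.0]
```

View pics/s1.png

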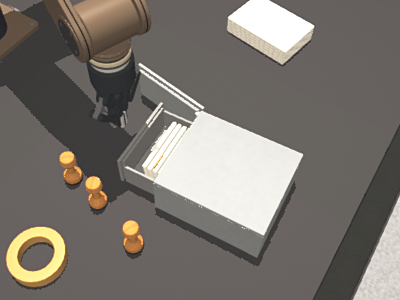

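The fingertips, at about (115,115), are in front of the tray, clear of the door and the stamps. Next I push the tray.

```bash
python3 -m crank '[[-1.2,-0.1,-0.3,0,0,0],[-2.4,-0.1,-0.5,0,0,0],[-3.6,-0.2,-0.5,0,0,0],[-4.8,-0.2,-0.5,0,0,0],[-6,-0.3,-0.5,0,0,0],[-7.2,-0.3,-0.5,0,0,0],[-8.4,-0.3,-0.5,0,0,0],[-9.4,-0.3,-0.5,0,0,0],[-9.8,-0.3,-0.5,0,0,0],[-9.8,-0.3,-0.5,0,0,0]]' && python3 go.py -.01,-.005,.042,0
```

```text
time: 3.65
eef_pos: [0.5682, -0.0641, 0.0483]
tcp_rot: [-0.036, 0.999, 0.0, -0.0]
contact_force: [-0.3, 0.8, -0.4]
opening: 0.001
finger_force: 0.0
pos [ 0.5682 -0.0641  0.0483] T
 [[-0.997 -0.072 -0.   ]
 [-0.072  0.997  0.   ]
 [ 0.     0.    -1.   ]] F [-0.3  0.8 -0.4] 3.65
world [ 0.575 -0.062] row [-0.7, 0.2, 0.6, 0.0, -0.0, -0.0]
```

```bash
python3 -m crank '[[-0.3,0,0,0,0,0],[-0.6,0,0,0,0,0],[-0.6,0,0,0,0,0]]' && python3 -m crank '[[-0.2,0,0,0,0,0],[-0.4,0,0,0,0,0],[-0.4,0,0,0,0,0]]'
```

```text
time: 3.95
eef_pos: [0.5739, -0.0638, 0.0485]
tcp_rot: [-0.036, 0.999, -0.0, 0.0]
contact_force: [0.6, -0.2, 0.9]
opening: 0.001
finger_force: 0.0
time: 4.25
eef_pos: [0.5753, -0.0636, 0.0483]
tcp_rot: [-0.037, 0.999, 0.0, -0.004]
contact_force: [-6.7, -0.5, 5.3]
opening: -0.002
finger_force: 3.7
```

```bash
python3 -m crank '[[-0.3,0,0,0,0,0],[-0.3,0,0,0,0,0],[-0.3,0,0,0,0,0]]' && python3 go.py
```

```text
time: 4.55
eef_pos: [0.5751, -0.0635, 0.0483]
tcp_rot: [-0.037, 0.999, 0.0, -0.008]
contact_force: [-15.7, -2.0, 11.0]
opening: 0.003
finger_force: 8.1
pos [ 0.5751 -0.0635  0.0483] T
 [[-0.997 -0.074 -0.016]
 [-0.074  0.997  0.   ]
 [ 0.015  0.001 -1.   ]] F [-15.7  -2.   11. ] 4.55
```

```bash
python3 -m crank '[[2,0,0,0,0,0],[4,0,-1,0,0,0],[5.5,0,-5,0,0,0],[7,1,-9.5,0,0,0],[9,5,-10,0,0,0],[11,9.5,-10,0,0,0],[11.7,14,-10,0,0,0],[11.7,17.5,-10,0,0,0],[11.7,17.5,-10,0,0,0]]' && python3 - <<'E'
from h import *
im,W=cloud("top");cv2.imwrite("pics/t2.png",cv2.resize(im[100:330,240:500],None,fx=3,fy=2.6))
im,W=cloud("scene");cv2.imwrite("pics/s2.png",im[100:400,130:530])
E
python3 go.py -.125,.155,.045,0
```

```text
time: 5.45
eef_pos: [0.4506, 0.1061, 0.1487]
tcp_rot: [-0.039, 0.999, 0.001, 0.0]
contact_force: [-0.4, -0.3, 0.9]
opening: 0.004
finger_force: 0.0
pos [0.4514 0.1034 0.1486] T
 [[-0.997 -0.074  0.001]
 [-0.074  0.997 -0.   ]
 [-0.001 -0.    -1.   ]] F [ 0.1 -1.  -0.4] 5.55
world [0.448 0.089] row [0.4, -1.4, 10.4, -0.0, 0.0, -0.0]
```

View pics/t2.png

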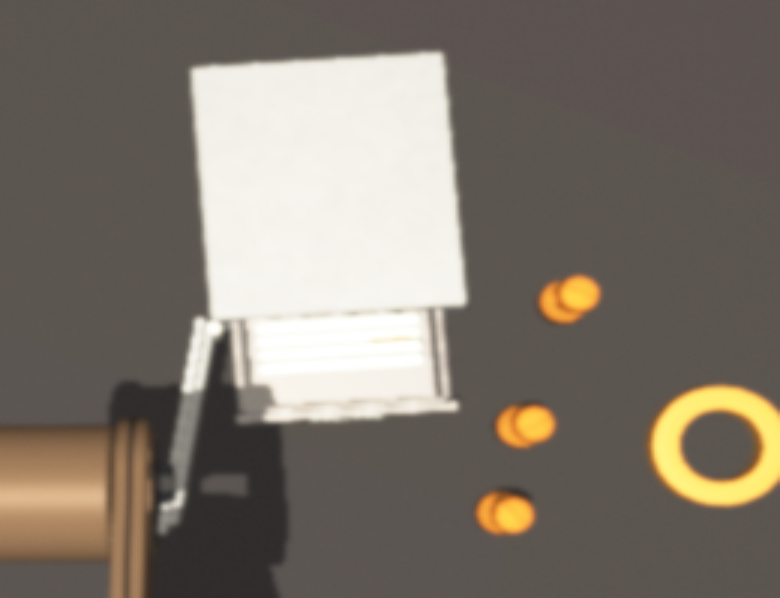

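View pics/s2.png

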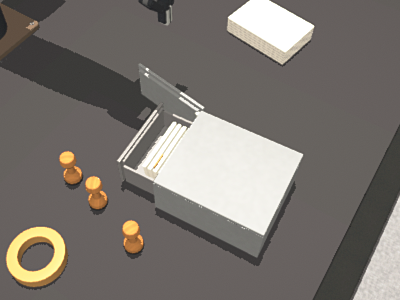

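The top crop shows the tray front still standing out, at (240..458, 410), and the scene crop agrees. The door hasn't moved, from (205,320) to (170,525). Either the tray came back out with the fingers, or they never pushed it. I'll go back and check by camera at the moment of contact.

```bash
python3 - <<'E'
from h import *
im,W=cloud("scene");W0=np.load("scene0.npy")
# tray in cabinet frame: heights 60..85mm in front of the cabinet
F=np.array([.5848,-.0562]);A=np.radians(4.32);c,s=np.cos(A),np.sin(A)
for V in(W0,W):
    d=V[...,:2]-F; x=d@[c,s]; y=d@[-s,c]; m=(V[...,2]>.065)&(V[...,2]<.085)&(x<-.01)&(x>-.13)&(abs(y)<.07)
    print(m.sum(),np.percentile(x[m],[1,5,25,50]).round(4),y[m].min().round(3),y[m].max().round(3))
E
python3 go.py -.115,-.005,.149,0
```

```text
718 [-0.0769 -0.0759 -0.0721 -0.0692] -0.07 0.07
721 [-0.0771 -0.076  -0.0721 -0.0694] -0.07 0.07
pos [0.4516 0.1027 0.1486] T
 [[-0.997 -0.073  0.   ]
 [-0.073  0.997 -0.   ]
 [-0.    -0.    -1.   ]] F [-1.  -1.2  0.8] 5.6
world [ 0.471 -0.07 ] row [-0.6, -17.3, -0.0, -0.0, 0.0, -0.0]
```

The tray stands exactly where it was at the start, within 0.2 mm, so the fingers passed over it and met the roof edge. I'll check the real fingertip height with the camera.

```bash
python3 - <<'E'
from h import *
s=ctrl.get_state();p=s["eef_pos"];print(p,s["opening"],s["qpos"].round(3))
for n in("scene","top"):
    im,W=cloud(n); d=np.hypot(*(W[...,:2]-p[:2]).transpose(2,0,1)); m=(d<.06)&(W[...,2]>.1)
    Q=W[m]; v,u=np.nonzero(m); print(n,len(Q)); 
    if len(Q):
        print(np.percentile(Q[:,2],[0,1,5,20]).round(4))
        low=Q[Q[:,2]<Q[:,2].min()+.02]; print("low xy",low[:,:2].min(0).round(3),low[:,:2].max(0).round(3),u.min(),u.max(),v.min(),v.max())
    if n=="scene": cv2.imwrite("pics/s3.png",cv2.resize(im[40:160,220:380],None,fx=4,fy=4))
E
```

```text
[0.45160531 0.10265092 0.14855596] -0.002996017088377902 [ 0.004 -0.146  2.129 -0.     1.159 -1.639]
scene 4644
[0.1819 0.1943 0.2301 0.2762]
low xy [0.447 0.087] [0.465 0.111] 253 323 0 125
top 4582
[0.2669 0.2746 0.439  0.4543]
low xy [0.442 0.043] [0.468 0.051] 207 299 261 323
```

View pics/s3.png

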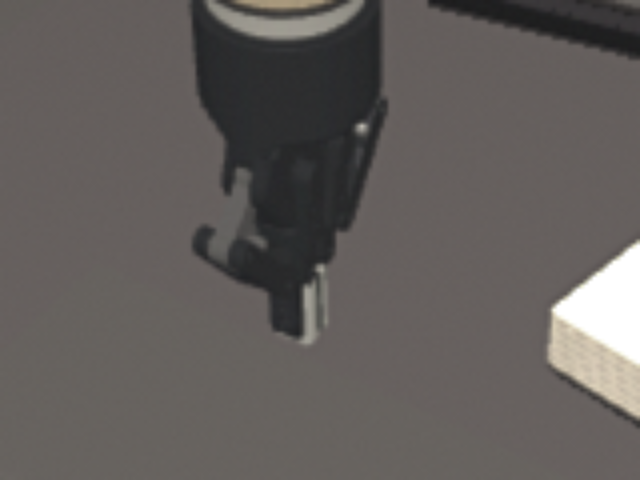

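The fingertip, at (300,340) in the crop, is really 33 mm higher than the reported TCP: the depth reading gives 0.182 against 0.149. That fits a tip at about 0.082 sliding over the 78 mm tray front and hitting the roof edge. From here I take true z = reported z + 0.033 and go back.

```bash
python3 -m crank '[[-0.2,-4.5,0,0,0,0],[-0.4,-9,0,0,0,0],[-0.6,-13.5,0,0,0,0],[-0.6,-17.3,0,0,0,0],[-0.6,-17.3,3,0,0,0],[-0.6,-17.3,7,0,0,0],[-0.6,-17.3,11,0,0,0],[-0.6,-17.3,13,0,0,0],[-0.6,-17.3,13.8,0,0,0],[-0.6,-17.3,13.8,0,0,0]]' && python3 - <<'E'
from h import *
p=ctrl.get_state()["eef_pos"]; im,W=cloud("scene"); d=np.hypot(*(W[...,:2]-p[:2]).transpose(2,0,1)); m=(d<.022)&(W[...,2]>.012)
print(p,np.percentile(W[m][:,2],[0,1,5,20]).round(4),m.sum())
cv2.imwrite("pics/s4.png",cv2.resize(im[140:300,170:370],None,fx=3,fy=3))
E
python3 go.py -.08,-.005,.01,0
```

```text
time: 6.7
eef_pos: [0.4691, -0.0699, 0.0095]
tcp_rot: [-0.035, 0.999, 0.0, -0.001]
contact_force: [0.3, 0.6, 0.6]
opening: -0.001
finger_force: 0.0
[ 0.46910228 -0.06990565  0.00947825] [0.0428 0.0486 0.0572 0.0932] 828
pos [ 0.4703 -0.0701  0.0108] T
 [[-0.997 -0.071  0.   ]
 [-0.071  0.997 -0.   ]
 [-0.    -0.    -1.   ]] F [-1.   0.8  0.9] 6.75
world [ 0.505 -0.067] row [-3.5, 0.0, 0.1, -0.0, 0.0, -0.0]
```

View pics/s4.png

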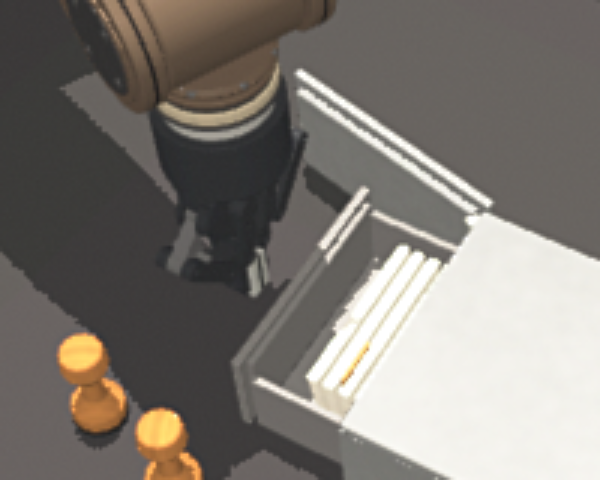

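The tip, at (258,292), is now below the tray's rim and in front of the panel, at a true z of about 0.043. Now I push.

```bash
python3 -m crank '[[-1.2,0,0,0,0,0],[-2.2,0,0,0,0,0],[-3.2,0,0,0,0,0],[-4.2,0,0,0,0,0],[-5.2,0,0,0,0,0],[-6.2,0,0,0,0,0],[-7.2,0,0,0,0,0],[-8.2,0,0,0,0,0],[-9.2,0,0,0,0,0],[-9.8,0,0,0,0,0]]' && python3 -m crank '[[-0.3,0,0,0,0,0],[-0.6,0,0,0,0,0],[-0.9,0,0,0,0,0],[-0.9,0,0,0,0,0]]'; python3 go.py -.01,-.005,.01,0
```

```text
time: 7.75
eef_pos: [0.5686, -0.062, 0.0103]
tcp_rot: [-0.036, 0.999, 0.0, 0.0]
contact_force: [-2.2, 1.0, 1.6]
opening: -0.004
finger_force: 0.9
time: 8.15
eef_pos: [0.572, -0.0612, 0.0088]
tcp_rot: [-0.037, 0.999, 0.001, -0.006]
contact_force: [-10.1, -0.9, 3.5]
opening: -0.001
finger_force: 0.0
pos [ 0.572  -0.0612  0.0088] T
 [[-0.997 -0.073 -0.011]
 [-0.073  0.997  0.001]
 [ 0.011  0.002 -1.   ]] F [-10.1  -0.9   3.5] 8.15
world [ 0.575 -0.062] row [-0.3, -0.1, -0.1, 0.0, -0.01, -0.0]
```

```bash
python3 -m crank '[[-0.2,0,0,0,0,0],[-0.2,0,0,0,0,0],[2,0,0,0,0,0],[5,0,-2,0,0,0],[7,0,-6,0,0,0],[9,1,-10,0,0,0],[11,5,-13,0,0,0],[11.7,9.5,-13,0,0,0],[11.7,14,-13,0,0,0],[11.7,17.5,-13,0,0,0]]' && python3 - <<'E'
from h import *
F=np.array([.5848,-.0562]);A=np.radians(4.32);c,s=np.cos(A),np.sin(A)
im,W=cloud("top"); d=W[...,:2]-F; x=d@[c,s]; y=d@[-s,c]
m=(W[...,2]>.03)&(W[...,2]<.13)&(x<-.004)&(x>-.13)&(abs(y)<.065); print("in front",m.sum(),x[m][:5])
im,W=cloud("scene"); d=W[...,:2]-F; x=d@[c,s]; y=d@[-s,c]
m=(W[...,2]>.03)&(W[...,2]<.1)&(x<-.004)&(x>-.13)&(abs(y)<.065); print("in front",m.sum(),x[m][:5])
# door (inner face seen by scene camera)
m=(W[...,2]>.03)&(W[...,2]<.085)&(x<-.03)&(x>-.2)&(y>.07)&(y<.16); k=np.polyfit(x[m],y[m],1); print("door",m.sum(),np.pi/2+np.arctan(-k[0]),k,x[m].min())
E
python3 go.py -.125,.16,.012,0
```

```text
time: 9.15
eef_pos: [0.4473, 0.1064, 0.1414]
tcp_rot: [-0.036, 0.999, 0.0, 0.002]
contact_force: [1.2, 0.2, 0.7]
opening: 0.0
finger_force: 0.0
in front 0 []
in front 0 []
door 979 1.8019899437870286 [-0.23540277  0.08399883] -0.15989312901354513
pos [0.447  0.1077 0.1409] T
 [[-0.997 -0.077  0.002]
 [-0.077  0.997  0.001]
 [-0.002  0.001 -1.   ]] F [ 0.3 -0.3 -0.1] 9.25
world [0.448 0.094] row [0.0, -1.4, 12.9, 0.0, 0.0, 0.0]
```

Nothing stands in front of the cabinet now, so the tray is home, and the door measures 1.80 rad. I descend at the door's outer side and compute the arc.

```bash
python3 -m crank '[[0,0,4,0,0,0],[0,0,8.5,0,0,0],[0,-0.5,12,0,0,0],[0,-0.5,12.8,0,0,0],[0,-0.5,12.8,0,0,0]]' && cat > arc.py <<'E'
from h import *
import subprocess,sys
a=[]
for d in map(float,sys.argv[1:]):
    r=.125; g=.012+.011+.0035*abs(np.sin(d))
    x=-r*np.sin(d)-g*np.cos(d)*1; y=.084-r*np.cos(d)+g*np.sin(d); a.append(f"{x:.4f},{y:.4f},.012,0")
print(subprocess.run(["python3","go.py"]+a,capture_output=True,text=True).stdout)
E
python3 arc.py 1.75 1.65 1.5 1.35 1.2 1.05 .9 .75 .6 .45 .3 .2 .1 .05 0
```

```text
time: 9.75
eef_pos: [0.447, 0.099, 0.0115]
tcp_rot: [-0.036, 0.999, 0.0, -0.001]
contact_force: [0.3, 0.6, 0.6]
opening: -0.001
finger_force: 0.0
pos [0.447  0.099  0.0115] T
 [[-0.997 -0.071 -0.003]
 [-0.071  0.997 -0.   ]
 [ 0.003  0.    -1.   ]] F [0.3 0.6 0.6] 9.75
world [0.457 0.067] row [-0.8, -3.3, -0.1, 0.0, -0.0, -0.0]
world [0.454 0.055] row [-0.3, -4.5, -0.0, 0.0, -0.0, -0.0]
world [0.451 0.036] row [0.1, -6.4, -0.0, 0.0, -0.0, -0.0]
world [0.451 0.016] row [0.2, -8.3, -0.0, 0.0, -0.0, -0.0]
world [ 0.454 -0.003] row [-0.0, -10.2, -0.0, 0.0, -0.0, -0.0]
world [ 0.46  -0.021] row [-0.5, -12.1, -0.1, 0.0, -0.0, -0.0]
world [ 0.469 -0.038] row [-1.2, -13.9, -0.1, 0.0, -0.0, -0.0]
world [ 0.481 -0.054] row [-2.3, -15.5, -0.1, 0.0, -0.0, -0.0]
world [ 0.494 -0.068] row [-3.5, -17.0, -0.1, 0.0, -0.0, -0.0]
world [ 0.51 -0.08] row [-5.0, -18.3, -0.1, 0.0, -0.0, -0.0]
world [ 0.527 -0.089] row [-6.7, -19.3, -0.1, 0.0, -0.0, -0.0]
world [ 0.539 -0.094] row [-7.9, -19.9, -0.1, 0.0, -0.0, -0.0]
world [ 0.552 -0.097] row [-9.1, -20.3, -0.1, 0.0, -0.0, -0.0]
world [ 0.558 -0.098] row [-9.7, -20.4, -0.1, 0.0, -0.0, -0.0]
world [ 0.565 -0.099] row [-10.4, -20.6, -0.1, 0.0, -0.0, -0.0]
```

```bash
python3 -m crank '[[-0.6,-2.5,0,0,0,0],[-0.6,-3.5,0,0,0,0],[-0.3,-4.5,0,0,0,0],[0.1,-5.5,0,0,0,0],[0.1,-6.5,0,0,0,0],[0.2,-7.4,0,0,0,0],[0.2,-8.3,0,0,0,0],[0.1,-9.3,0,0,0,0],[0,-10.2,0,0,0,0],[0,-10.2,0,0,0,0]]' && python3 arc.py 1.05 .9 .75 .6 .45 .3 .2 .1 0; python3 - <<'E'
from h import *
im,W=cloud("scene");cv2.imwrite("pics/s5.png",im[100:400,130:530])
E
```

```text
time: 10.75
eef_pos: [0.4542, -0.0031, 0.0118]
tcp_rot: [-0.035, 0.999, 0.0, -0.001]
contact_force: [-0.6, -0.5, 0.5]
opening: 0.0
finger_force: 0.1
pos [ 0.4542 -0.0031  0.0118] T
 [[-0.997 -0.071 -0.002]
 [-0.071  0.997  0.   ]
 [ 0.002  0.    -1.   ]] F [-0.6 -0.5  0.5] 10.75
world [ 0.46  -0.021] row [-0.5, -1.8, -0.0, 0.0, -0.0, -0.0]
world [ 0.469 -0.038] row [-1.3, -3.6, -0.0, 0.0, -0.0, -0.0]
world [ 0.481 -0.054] row [-2.3, -5.3, -0.0, 0.0, -0.0, -0.0]
world [ 0.494 -0.068] row [-3.5, -6.8, -0.0, 0.0, -0.0, -0.0]
world [ 0.51 -0.08] row [-5.0, -8.0, -0.0, 0.0, -0.0, -0.0]
world [ 0.527 -0.089] row [-6.7, -9.1, -0.0, 0.0, -0.0, -0.0]
world [ 0.539 -0.094] row [-7.9, -9.6, -0.0, 0.0, -0.0, -0.0]
world [ 0.552 -0.097] row [-9.1, -10.0, -0.0, 0.0, -0.0, -0.0]
world [ 0.565 -0.099] row [-10.4, -10.3, -0.1, 0.0, -0.0, -0.0]
```

View pics/s5.png

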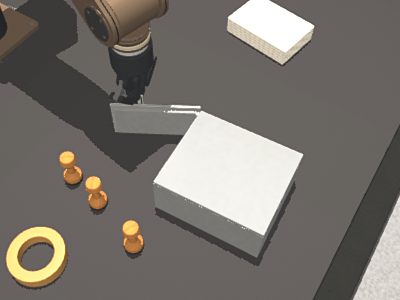

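The tray is home, with nothing standing out in front of the cabinet. The door, from (112,115) to (200,108), is turning as expected with the fingers on its outer face.

```bash
python3 -m crank '[[-0.5,-1.8,0,0,0,0],[-1.3,-3.6,0,0,0,0],[-2.3,-5.3,0,0,0,0],[-3.5,-6.8,0,0,0,0],[-5,-8,0,0,0,0],[-6.7,-9.1,0,0,0,0],[-7.9,-9.6,0,0,0,0],[-8.8,-10,0,0,0,0],[-9.4,-10.2,0,0,0,0],[-9.8,-10.3,0,0,0,0]]' && python3 -m crank '[[-0.3,0,0,0,0,0],[-0.6,0,0,0,0,0],[-0.9,0,0,0,0,0],[-0.9,0,0,0,0,0]]'
```

```text
time: 11.8
eef_pos: [0.5599, -0.0977, 0.0117]
tcp_rot: [-0.036, 0.999, 0.0, -0.001]
contact_force: [-0.1, 0.3, -0.0]
opening: -0.001
finger_force: 0.0
time: 12.2
eef_pos: [0.5625, -0.0963, 0.0106]
tcp_rot: [-0.037, 0.999, 0.001, -0.008]
contact_force: [-14.7, -2.6, 5.4]
opening: -0.001
finger_force: 0.0
```

The fingers are against the stop with 15 N. I hold briefly, withdraw, and check.

```bash
python3 -m crank '[[0,0,0,0,0,0],[0,0,0,0,0,0],[0,0,0,0,0,0],[1,0,0,0,0,0],[3,0,0,0,0,0],[6,0,-1,0,0,0],[8,2,-5,0,0,0],[10,6,-9,0,0,0],[11,10,-13,0,0,0],[11,14,-16,0,0,0]]' && python3 -m crank '[[0,4,0,0,0,0],[0,8,0,0,0,0],[0,12,0,0,0,0],[0,12,0,0,0,0]]' && python3 - <<'E'
from h import *
F=np.array([.5848,-.0562]);A=np.radians(4.32);c,s=np.cos(A),np.sin(A)
im,W=cloud("top"); d=W[...,:2]-F; x=d@[c,s]; y=d@[-s,c]
for lo in np.arange(-.08,.08,.02):
    m=(W[...,2]>.07)&(W[...,2]<.1)&(x>-.06)&(x<.02)&(y>lo)&(y<lo+.02); print(round(lo,2),x[m].min().round(4))
cv2.imwrite("pics/t6.png",im[100:400,100:520])
E
```

```text
time: 13.2
eef_pos: [0.4503, 0.0223, 0.1636]
tcp_rot: [-0.035, 0.999, -0.0, 0.001]
contact_force: [1.0, -0.0, 0.2]
opening: -0.0
finger_force: 0.0
time: 13.6
eef_pos: [0.4418, 0.145, 0.1623]
tcp_rot: [-0.039, 0.999, 0.001, 0.001]
contact_force: [-0.1, -0.5, -0.6]
opening: 0.001
finger_force: 0.0
-0.08 -0.0117
-0.06 -0.0119
-0.04 -0.0118
-0.02 -0.0116
0.0 -0.0116
0.02 -0.012
0.04 -0.0117
0.06 -0.0117
```

View pics/t6.png

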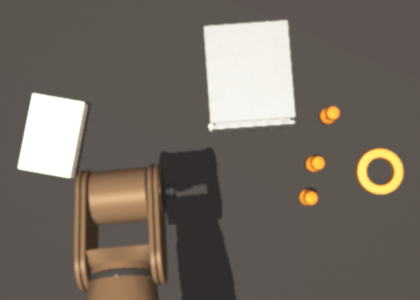

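The door lies flat across the whole front, from (210,127) to (295,121), with its outer face 12 mm out all along. The envelopes, stamps and tape are where they were, and the arm is clear.

```bash
python3 -c "
from plant import ctrl
print(ctrl.sign_off())"
```

```text
the job is handed in; nothing more can be done
None
```

The job is handed in: the tray was pushed home first (on the second push, as the first passed over it because the fingertips sit 33 mm higher than the reported TCP), then the door shut; the last picture shows the door flat against the front, the loose items unmoved and the arm clear, but no verdict came back.

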